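# Swing the bench magnifier over the culture dish

### The job

Take the swing-arm magnifier by its blue upright handle and swing it round until the lens is centred over the petri dish, then let go. Leave the dish where it lies.

Things in the scene. Friction and masses are not known exactly. Their poses are not given: they have to be found in the camera images.
- lens (a point): Centre of the magnifier's clear round lens (white frame, 108 mm across, 10 mm thick), fixed level 135 mm above the worktop at the middle of the swing arm, 170 mm from the hinge axis. The arm turns about the vertical hinge only, stiffly enough to stay where it is left (about 0.5 to 1 N at the handle moves it).
- handle (a point): Grip point of the blue upright round handle, 18 mm in diameter, on the outer end of the swing arm, beyond the lens: on the straight line from hinge to lens, 245 mm from the hinge axis. It is 168 mm above the worktop; the handle stands from 140 to 194 mm, and nothing else of the arm is higher than 155 mm. It turns with the arm.
- hinge (a point): Point on the vertical hinge axis of the swing arm at the height of the lens (135 mm), over the post of the stand. The stand's round grey foot (110 mm across) is fixed to the worktop and its top is 155 mm high. At the start the arm points away to the robot's left; from there it swings past the near side of the stand, round to the right, over all that lies beneath it; it never turns past the far side of the stand.
- dish_center (a point): Centre (half-way up) of the closed petri dish with tan culture medium, 90 mm across and 14 mm high, loose on the worktop, about as far from the hinge axis as the lens is (within about 8 mm). A green tape roll (83 mm) and a white bench timer (66 mm) lie beside it at about the same distance from the hinge, in any order.
Things that resemble listed ones, but are neither listed nor needed, are in the scene too. What is shaped like the part that bears dish_center but turquoise is not meant.

How it is judged:
At the end, for the whole second after the job is handed in: The lens centre stands within 20 mm horizontally of the dish's centre, and the dish is within 15 mm of where it lay (horizontal distance between lens and dish_center below 0.02 m and distance of dish_center from where it was at the start of the episode below 0.015 m); the robot touches nothing.
It fails at once if the petri dish is shifted by more than 15 mm or lifted (distance of dish_center from where it was at the start of the episode above 0.015 m).
It also fails if it takes over 40 s, if anything falls off the work surface, if the arm or the gripper's body presses on something with over 40 N, if the wrist force passes 120 N, or if a joint passes its speed limit or range.

### The arm

A 6-joint arm with a two-finger parallel gripper is mounted at the origin on a cart in front of the work surface, level with it; the furniture and walls round the work are solid. World frame = base frame: x ahead of the robot, y to its left, z up, the work surface at z = 0. Lengths are in m, angles in rad, forces in N, time in s.
With the tool pointing down it reaches from about 0.225 to 0.875 m from the base axis. Payload 3.4 kg.
Tool frame: the origin (TCP) lies between the finger pads; the fingertips stand manip.tip_reach ahead of it and the grasp point (between the pads) lies 6 mm ahead of it (manip.tip_reach is the distance from the TCP to the fingertips, in m); z points along the fingers, y is the line along which they close (so a half turn about z gives the same grasp; the last joint's range is limited). The gripper opens to 85 mm and grips with 20 to 120 N. Pads are 22 mm wide; open, the fingers measure 114 mm over their backs; the gripper's body (76 mm by 85 mm) begins 54 mm behind the grasp point. The pads swing forward as they close: fully open they stand 13 mm farther back than shut.
Start: joints at [-1.366, 0.276, 1.505, -0, 1.361, -0.121], TCP at [0.184, -0.545, 0.256] pointing down, gripper open.
Joint ranges: [-2.89, 2.89], [-0.75, 2.08], [0.22, 2.7], [-1.18, 4.32], [0.11, 2.71], [-2.7, 2.7]. Speed limits (rad/s): [2.57, 2.57, 3.14, 3.14, 3.14, 3.14].

### API

Orientations are given as a unit quaternion [x, y, z, w].
In Python, from rig import manip, imaging, close_job gives the robot as it stands. The module is installed in compiled form; this text tells all that it offers.
- The arm moves only by the tool send_rows, never from a script. Its argument "series" is a list of rows, each an object with "dr": the turn, a rotation vector about the world's x, y, z normalised to -1 to 1, where 1 is 6 degrees, a list of three; "slide": the shift along the world's x, y, z normalised to -1 to 1, where 1 is 0.03 m, a list of three; "fingers": the opening, from -1 (shut) to 1 (fully open). In form: [{"dr": [ax, ay, az], "slide": [tx, ty, tz], "fingers": fingers}, ...]. A call has 1 to 12 rows; each row shifts and turns the commanded pose from where the row before left it; what a row does not reach is not made up. A row lasts 1/8 s, in which the tool goes at most 62.5 mm and 10.7 degrees, less where a joint would pass 70% of its speed; a pose out of reach is approached as far as the arm can. A call with a number of a shift or a turn outside -1 to 1 is refused whole. A call with a gripper value outside its range is refused whole. The fingers move at their own pace and stop on an object; "grip_force" is the grip in N (left out, the last holds). Time passes only in rows, so rows that do not move let the fingers close. It gives the time, the measured TCP pose, the force, the opening and the grip force at its end, in the units of the state.
- manip.state(): the state, without advancing time (a new reading comes with each control period).
- imaging.capture(name): name is "scene" or "top"; returns a dict with "image" (400x640x3 uint8, red, green, blue), "intrinsics" (3x3 intrinsics, pixels), "world_from_camera" (4x4, takes a point from camera to world coordinates). Camera axes: x right, y down, z forward; pixel columns grow to the right and rows downward; lengths in m; the calibration is good to about 2 mm. A picture is of the moment at which its call begins. There is no depth.
- close_job(): hands the job in; it is judged then, once.
Trained networks look in the newest picture that a camera, given by its name, has taken for a name from the list of things; names that differ only in an ending like _2 or _b are one class to them, and where a whole thing is asked for, a point or a joint stands for the part that bears it (a point fixed in the world has none). Each returns a list of dicts, best first, with "conf" (0 to 1); they miss things now and then, are a little off and sometimes report something else, mostly with a low value. They report only what shows in the picture. A call takes as long as a camera call. They do not tell look-alikes from the thing itself.
- imaging.spot_in(camera, label): "centre" ([x, y, z] in m, in the coordinates of the camera as it stood for that picture, good to about 4 mm: the middle of the surface that is visible of it).
- imaging.trace(camera, label): "region" (400x640 bool, what is visible of it).
- imaging.pinpoint(camera, label): "centre" ([x, y, z] in m, in the coordinates of the camera as it stood for that picture, good to about 4 mm: a listed point, or the origin of a listed thing).
The state is a dict: "time_s": time; "joint_positions": joint angles; "dq": joint speeds; "joint_efforts": joint torques, N m; "tool_pos": TCP position; "orientation": TCP orientation; "wrist_force": force on the tool from outside, world axes, zero at the start; "torque": the same for the moment, N m; "grip_width": opening from 0.0 (shut) to 1.0 (fully open); "finger_force": force on a finger pad.
Only numpy, scipy, OpenCV 4.12 (cv2) and the standard library are available. Lean on these libraries where they do the work, as an engineer would, in place of code of your own. Each camera call takes 0.05 s, during which the arm holds its last target. There are 200 camera calls.

## Working session

There is one attempt and no reset: what is moved stays moved. The work goes in short steps, Python scripts to look and compute and a tool call to move; the robot and the scene stay as the last step left them, time stands still between calls to the robot, and variables do not carry over. Pictures are saved under pics/ and viewed, at most 10 in all, crops included, and the job is handed in when it is done.

Besides the shell and the picture viewer there is one more tool, called after "Call:" as a command line: name --argument value ..., lists and objects as JSON in quotes. send_rows: Moves the arm, as the interface text tells. Scaled input: -1 to 1 covers 0.03 m each way for a shift and 6 degrees each way for a turn. Its arguments: {"type":"object","properties":{"series":{"type":"array"},"grip_force":{"type":"number"}},"required":["series"]}

```bash
mkdir -p pics
cat > h.py <<'E'
from rig import manip, imaging, close_job
import numpy as np, cv2
def w(T,c): return (T@np.r_[c,1])[:3].round(4)
def px(d,p):
    c=np.linalg.inv(d["world_from_camera"])@np.r_[p,1]; u=d["intrinsics"]@c[:3]; return (u[:2]/u[2]).round(0)
def ray(d,u,v,z):
    T=d["world_from_camera"]; r=T[:3,:3]@np.linalg.solve(d["intrinsics"],[u,v,1]); o=T[:3,3]; return (o+r*(z-o[2])/r[2]).round(4)
def look(cams=("scene","top"),labels=("lens","handle","hinge","dish_center"),tag="a"):
    for c in cams:
        d=imaging.capture(c); cv2.imwrite(f"pics/{tag}_{c}.png",d["image"][:,:,::-1])
        for l in labels:
            for r in imaging.pinpoint(c,l)[:4]:
                p=w(d["world_from_camera"],r["centre"]); print(c,l,round(r["conf"],2),p,px(d,p))
E
python3 - <<'E'
from h import *
look(); s=manip.state(); print(s["time_s"],s["tool_pos"],s["orientation"],manip.tip_reach,s["grip_width"])
E
```

```text
scene lens 0.8 [0.6598 0.0184 0.1319] [311. 158.]
scene handle 0.77 [0.6526 0.0934 0.1718] [280. 134.]
scene hinge 0.94 [ 0.6867 -0.1507  0.1345] [390. 172.]
scene dish_center 0.88 [ 0.5802 -0.0192  0.009 ] [302. 230.]
scene dish_center 0.74 [0.436  0.0326 0.0123] [233. 251.]
scene dish_center 0.4 [0.6565 0.0962 0.1699] [280. 134.]
top lens 0.66 [0.6602 0.0188 0.1351] [280. 142.]
top lens 0.16 [ 0.6876 -0.1476  0.1363] [364. 142.]
top handle 0.58 [0.6486 0.0942 0.1684] [239. 135.]
top hinge 0.91 [ 0.6853 -0.1478  0.1351] [364. 144.]
top dish_center 0.81 [ 0.5765 -0.016   0.0082] [292. 198.]
top dish_center 0.66 [0.4336 0.0305 0.0085] [259. 257.]
0.5 [ 0.1840318  -0.54476261  0.25629675] [ 9.86761582e-01  1.62177621e-01 -8.54234850e-06  1.38150402e-05] 0.025 0.9979929835949221
```

View pics/a_scene.png

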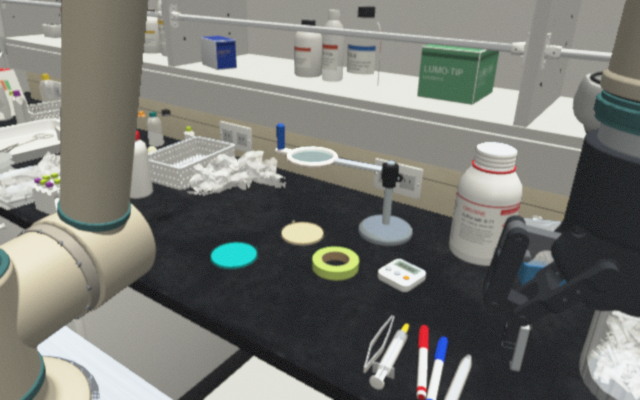

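View pics/a_top.png

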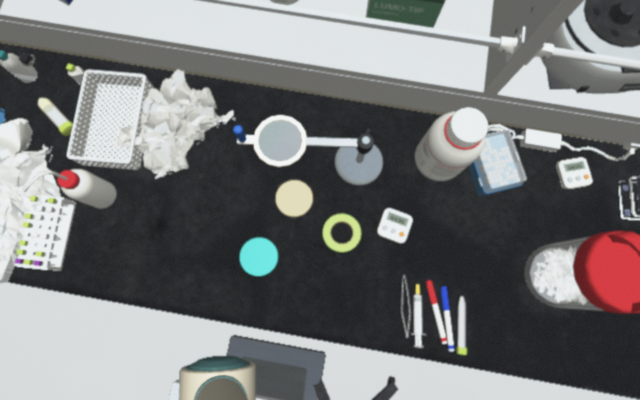

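Candidates:
- **Dish:** the tan disc (scene 302,233; top 294,198) or the turquoise disc (233,255; 259,257). I choose tan, as described.
- **Handle:** the blue upright (280,134; top 239,131). The blue pen (438,365) and the blue-capped items are not it.

Next I'll check the choice in a crop and the clearance to the shelf.

Run:
```python
from h import *
a=imaging.capture("scene"); b=imaging.capture("top")
cv2.imwrite("pics/crop.png",cv2.resize(np.ascontiguousarray(np.hstack([a["image"][100:300,200:420],b["image"][100:280,200:400][:,:,:]])[:,:,::-1]) if 0 else cv2.resize(a["image"][110:280,200:430,::-1],None,fx=3.4,fy=3.4),None,fx=1,fy=1))
for z in (0,.1,.2,.25,.3,.35,.4):
    print(z,"top shelf edge",ray(b,0,15,z),ray(b,400,68-45+0,z),"wallfoot",ray(b,240,78,z),"scene upper edge",ray(a,250,78,z),"scene lower",ray(a,250,120,z))
```

```text
0 top shelf edge [0.908  0.7872 0.    ] [ 1.0584 -0.1955  0.    ] wallfoot [0.8456 0.1634 0.    ] scene upper edge [1.6958 1.1229 0.    ] scene lower [ 1.1383  0.6223 -0.    ]
0.1 top shelf edge [0.8542 0.695  0.1   ] [ 0.9889 -0.1859  0.1   ] wallfoot [0.7982 0.1358 0.1   ] scene upper edge [1.3209 0.7809 0.1   ] scene lower [0.8785 0.3836 0.1   ]
0.2 top shelf edge [0.8003 0.6027 0.2   ] [ 0.9195 -0.1762  0.2   ] wallfoot [0.7508 0.1082 0.2   ] scene upper edge [0.946  0.4389 0.2   ] scene lower [0.6187 0.145  0.2   ]
0.25 top shelf edge [0.7734 0.5566 0.25  ] [ 0.8847 -0.1714  0.25  ] wallfoot [0.7271 0.0944 0.25  ] scene upper edge [0.7586 0.2679 0.25  ] scene lower [0.4888 0.0257 0.25  ]
0.3 top shelf edge [0.7465 0.5104 0.3   ] [ 0.85   -0.1666  0.3   ] wallfoot [0.7034 0.0806 0.3   ] scene upper edge [0.5711 0.097  0.3   ] scene lower [ 0.3589 -0.0936  0.3   ]
0.35 top shelf edge [0.7195 0.4643 0.35  ] [ 0.8153 -0.1618  0.35  ] wallfoot [0.6797 0.0668 0.35  ] scene upper edge [ 0.3837 -0.074   0.35  ] scene lower [ 0.229  -0.2129  0.35  ]
0.4 top shelf edge [0.6926 0.4182 0.4   ] [ 0.7806 -0.157   0.4   ] wallfoot [0.656  0.0531 0.4   ] scene upper edge [ 0.1963 -0.245   0.4   ] scene lower [ 0.0991 -0.3323  0.4   ]
```

View pics/crop.png

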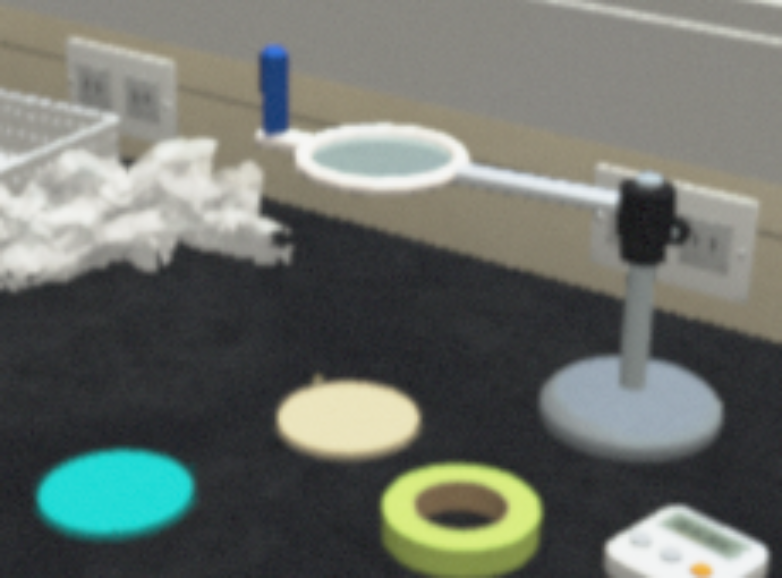

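The crop shows the blue handle at crop (275,90), standing beyond the lens (382,157), with the tan dish at (348,418). The turquoise decoy is at (117,492). The dish is 0.170 m from the hinge, which fits. The arm needs to swing about +30.6° about z, and the wall is about 0.1 m or more behind the handle. I'll go above the handle with the fingers closing tangentially.

Call:
send_rows --series '[{"dr": [0, 0, 0.56], "slide": [0.64, 0.88, 0.1], "fingers": 1}, {"dr": [0, 0, 0.56], "slide": [0.64, 0.88, 0.1], "fingers": 1}, {"dr": [0, 0, 0.56], "slide": [0.64, 0.88, 0.1], "fingers": 1}, {"dr": [0, 0, 0.56], "slide": [0.64, 0.88, 0.1], "fingers": 1}, {"dr": [0, 0, 0.56], "slide": [0.64, 0.88, 0.1], "fingers": 1}, {"dr": [0, 0, 0.56], "slide": [0.64, 0.88, 0.1], "fingers": 1}, {"dr": [0, 0, 0.56], "slide": [0.64, 0.88, 0.1], "fingers": 1}, {"dr": [0, 0, 0.56], "slide": [0.64, 0.88, 0.1], "fingers": 1}, {"dr": [0, 0, 0.56], "slide": [0.64, 0.88, 0.1], "fingers": 1}, {"dr": [0, 0, 0.56], "slide": [0.64, 0.88, 0.1], "fingers": 1}, {"dr": [0, 0, 0.56], "slide": [0.64, 0.88, 0], "fingers": 1}, {"dr": [0, 0, 0.56], "slide": [0.64, 0.88, 0], "fingers": 1}]'

```text
time_s: 2.1
tool_pos: [0.415, -0.2271, 0.2866]
orientation: [0.87, 0.493, 0.0, 0.0]
wrist_force: [0.6, -0.3, -0.4]
grip_width: 0.999
finger_force: 0.0
```

Call:
send_rows --series '[{"dr": [0, 0, 0.56], "slide": [0.64, 0.88, 0], "fingers": 1}, {"dr": [0, 0, 0.56], "slide": [0.64, 0.88, 0], "fingers": 1}, {"dr": [0, 0, 0.56], "slide": [0.64, 0.88, 0], "fingers": 1}, {"dr": [0, 0, 0.56], "slide": [0.64, 0.88, 0], "fingers": 1}, {"dr": [0, 0, 0.56], "slide": [0.64, 0.88, 0], "fingers": 1}, {"dr": [0, 0, 0.56], "slide": [0.64, 0.88, 0], "fingers": 1}, {"dr": [0, 0, 0.56], "slide": [0.64, 0.88, 0], "fingers": 1}, {"dr": [0, 0, 0.56], "slide": [0.64, 0.88, 0], "fingers": 1}, {"dr": [0, 0, 0.56], "slide": [0.64, 0.88, 0], "fingers": 1}, {"dr": [0, 0, 0.56], "slide": [0.64, 0.88, 0], "fingers": 1}, {"dr": [0, 0, 0.56], "slide": [0.64, 0.88, 0], "fingers": 1}, {"dr": [0, 0, 0], "slide": [0, 0, 0], "fingers": 1}]'

```text
time_s: 3.6
tool_pos: [0.6266, 0.0642, 0.2857]
orientation: [0.669, 0.744, 0.0, -0.0]
wrist_force: [0.6, 0.1, -0.6]
grip_width: 0.999
finger_force: 0.0
```

Run:
```python
from h import *
s=manip.state(); print(s["time_s"],s["tool_pos"],s["orientation"],s["wrist_force"])
look(labels=("lens","handle"),tag="b")
```

```text
3.6 [0.62661797 0.06420281 0.28574763] [ 6.68554672e-01  7.43662937e-01  2.41498958e-04 -1.66181918e-04] [ 0.58504589  0.12356213 -0.60096716]
scene lens 0.87 [0.6597 0.0183 0.1324] [311. 158.]
scene handle 0.65 [0.6539 0.0938 0.1702] [280. 134.]
top lens 0.85 [0.6615 0.0218 0.1344] [278. 141.]
top lens 0.49 [0.6534 0.0946 0.1674] [239. 133.]
top handle 0.79 [0.6515 0.0943 0.164 ] [239. 134.]
```

View pics/b_scene.png

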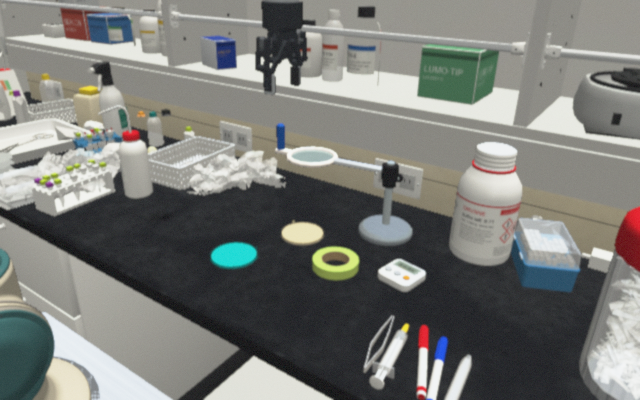

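The gripper (about 283,60) hangs above and just near-right of the blue handle (280,134), and nothing has moved. I'll shift over it, descend and grip.

Call:
send_rows --series '[{"dr": [0, 0, 0.4], "slide": [0.4, 0.5, 0], "fingers": 1}, {"dr": [0, 0, 0], "slide": [0.38, 0.48, 0], "fingers": 1}, {"dr": [0, 0, 0], "slide": [0, 0, -0.6], "fingers": 1}, {"dr": [0, 0, 0], "slide": [0, 0, -0.7], "fingers": 1}, {"dr": [0, 0, 0], "slide": [0, 0, -0.7], "fingers": 1}, {"dr": [0, 0, 0], "slide": [0, 0, -0.7], "fingers": 1}, {"dr": [0, 0, 0], "slide": [0, 0, -0.6], "fingers": 1}, {"dr": [0, 0, 0], "slide": [0, 0, 0], "fingers": 1}]'

```text
time_s: 4.9
tool_pos: [0.6487, 0.0927, 0.1854]
orientation: [0.654, 0.757, -0.001, -0.001]
wrist_force: [1.2, 0.1, -0.5]
grip_width: 0.998
finger_force: 0.0
```

Call:
send_rows --grip_force 25 --series '[{"dr": [0, 0, 0], "slide": [0, 0, 0], "fingers": -1}, {"dr": [0, 0, 0], "slide": [0, 0, 0], "fingers": -1}, {"dr": [0, 0, 0], "slide": [0, 0, 0], "fingers": -1}, {"dr": [0, 0, 0], "slide": [0, 0, 0], "fingers": -1}, {"dr": [0, 0, 0], "slide": [0, 0, 0], "fingers": -1}, {"dr": [0, 0, 0], "slide": [0, 0, 0], "fingers": -1}, {"dr": [0, 0, 0], "slide": [0, 0, 0], "fingers": -1}, {"dr": [0, 0, 0], "slide": [0, 0, 0], "fingers": -1}]'

```text
time_s: 5.9
tool_pos: [0.6494, 0.0919, 0.188]
orientation: [0.654, 0.757, 0.001, 0.0]
wrist_force: [0.2, 0.0, 4.9]
grip_width: 0.203
finger_force: 25.1
```

Run:
```python
from h import *
s=manip.state(); print(s["time_s"],s["tool_pos"],s["wrist_force"],s["grip_width"],s["finger_force"])
look(tag="c")
H=np.array([.686,-.149]);p=np.array(s["tool_pos"][:2])-H;print("TCP r,ang",np.hypot(*p),np.degrees(np.arctan2(p[1],p[0])))
D=np.array([.578,-.0175])-H; t1=np.arctan2(D[1],D[0]); t0=np.arctan2(p[1],p[0]); r=np.hypot(*p)
a=np.linspace(t0,t1,11); q=H+r*np.c_[np.cos(a),np.sin(a)]; print(np.degrees(t1-t0),(np.diff(q,axis=0)/.03).round(2).tolist())
```

```text
5.9 [0.64939984 0.09187087 0.1880303 ] [0.18058366 0.04384619 4.94754159] 0.20279487360044582 25.12390803080052
scene lens 0.6 [0.6581 0.0171 0.1306] [311. 159.]
scene handle 0.78 [0.6486 0.0919 0.1701] [279. 135.]
scene hinge 0.74 [ 0.6862 -0.1501  0.1374] [389. 170.]
scene dish_center 0.92 [ 0.5825 -0.0213  0.006 ] [304. 232.]
scene dish_center 0.82 [0.4357 0.0331 0.0086] [233. 253.]
scene dish_center 0.26 [0.6477 0.0912 0.1688] [279. 136.]
top lens 0.8 [0.6574 0.0214 0.1321] [278. 143.]
top handle 0.81 [0.6465 0.0912 0.1678] [240. 136.]
top hinge 0.66 [ 0.6857 -0.1483  0.1378] [364. 143.]
top dish_center 0.97 [ 0.577  -0.0162  0.006 ] [293. 198.]
top dish_center 0.86 [0.4316 0.0282 0.0105] [260. 258.]
TCP r,ang 0.24363568876677796 98.63996332338425
30.75605123407936 [[-0.43, -0.08], [-0.42, -0.1], [-0.42, -0.12], [-0.41, -0.14], [-0.4, -0.17], [-0.39, -0.19], [-0.38, -0.21], [-0.37, -0.23], [-0.36, -0.25], [-0.34, -0.27]]
```

The grip closed at about 17 mm opening, right for the 18 mm handle. Now I'll swing along the arc.

Call:
send_rows --series '[{"dr": [0, 0, 0.5], "slide": [-0.43, -0.08, 0], "fingers": -1}, {"dr": [0, 0, 0.5], "slide": [-0.42, -0.1, 0], "fingers": -1}, {"dr": [0, 0, 0.5], "slide": [-0.42, -0.12, 0], "fingers": -1}, {"dr": [0, 0, 0.5], "slide": [-0.41, -0.14, 0], "fingers": -1}, {"dr": [0, 0, 0.5], "slide": [-0.4, -0.17, 0], "fingers": -1}, {"dr": [0, 0, 0.5], "slide": [-0.39, -0.19, 0], "fingers": -1}, {"dr": [0, 0, 0.5], "slide": [-0.38, -0.21, 0], "fingers": -1}, {"dr": [0, 0, 0.5], "slide": [-0.37, -0.23, 0], "fingers": -1}, {"dr": [0, 0, 0.5], "slide": [-0.36, -0.25, 0], "fingers": -1}, {"dr": [0, 0, 0.5], "slide": [-0.34, -0.27, 0], "fingers": -1}, {"dr": [0, 0, 0], "slide": [0, 0, 0], "fingers": -1}, {"dr": [0, 0, 0], "slide": [0, 0, 0], "fingers": -1}]'

```text
time_s: 7.9
tool_pos: [0.5318, 0.0389, 0.188]
orientation: [0.436, 0.9, 0.0, 0.001]
wrist_force: [-1.5, 0.2, 6.1]
grip_width: 0.198
finger_force: 25.2
```

Run:
```python
from h import *
s=manip.state(); print(s["time_s"],s["tool_pos"],s["wrist_force"],s["grip_width"],s["finger_force"])
look(tag="d")
```

```text
7.9 [0.53177932 0.03885935 0.18796013] [-1.46597517  0.24428604  6.10581081] 0.1975695115736521 25.154094477184117
scene lens 0.62 [ 0.5722 -0.0179  0.1318] [299. 175.]
scene handle 0.63 [0.5319 0.0419 0.1704] [261. 155.]
scene hinge 0.66 [ 0.6892 -0.1502  0.1353] [390. 171.]
scene dish_center 0.95 [0.4336 0.0336 0.0097] [232. 253.]
scene dish_center 0.91 [ 0.5832 -0.0182  0.0068] [303. 231.]
top lens 0.94 [ 0.5754 -0.0158  0.1324] [289. 185.]
top handle 0.81 [0.5291 0.041  0.1686] [253. 199.]
top hinge 0.87 [ 0.6859 -0.1431  0.1362] [362. 143.]
top dish_center 0.77 [0.4365 0.0291 0.006 ] [260. 256.]
top dish_center 0.52 [ 0.5761 -0.0163  0.0066] [293. 198.]
```

View pics/d_scene.png

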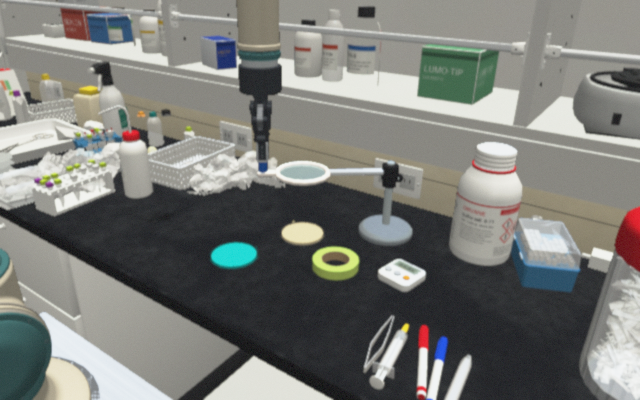

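The lens (302,174) now stands above the tan dish (302,233), with centres about 5 mm apart. The dish hasn't moved. I'll release and rise.

Call:
send_rows --series '[{"dr": [0, 0, 0], "slide": [0, 0, 0], "fingers": 1}, {"dr": [0, 0, 0], "slide": [0, 0, 0], "fingers": 1}, {"dr": [0, 0, 0], "slide": [0, 0, 0], "fingers": 1}, {"dr": [0, 0, 0], "slide": [0, 0, 0], "fingers": 1}, {"dr": [0, 0, 0], "slide": [0, 0, 0], "fingers": 1}, {"dr": [0, 0, 0], "slide": [0, 0, 0], "fingers": 1}, {"dr": [0, 0, 0], "slide": [0, 0, 0.5], "fingers": 1}, {"dr": [0, 0, 0], "slide": [0, 0, 0.8], "fingers": 1}, {"dr": [0, 0, 0], "slide": [0, 0, 0.8], "fingers": 1}, {"dr": [0, 0, 0], "slide": [0, 0, 0.8], "fingers": 1}, {"dr": [0, 0, 0], "slide": [0, 0, 0.8], "fingers": 1}, {"dr": [0, 0, 0], "slide": [0, 0, 0], "fingers": 1}]'

```text
time_s: 9.9
tool_pos: [0.5327, 0.039, 0.3012]
orientation: [0.436, 0.9, 0.001, 0.003]
wrist_force: [0.5, -0.3, 0.0]
grip_width: 1.0
finger_force: 0.0
```

Run:
```python
from h import *
s=manip.state(); print(s["time_s"],s["tool_pos"],s["wrist_force"],s["grip_width"])
look(tag="e"); look(labels=("lens","dish_center"),tag="f")
```

```text
9.9 [0.53266796 0.03897604 0.30117011] [ 0.50928025 -0.3329996   0.00117185] 1.0000265033527314
scene lens 0.6 [ 0.5725 -0.019   0.1331] [300. 174.]
scene handle 0.88 [0.5306 0.0392 0.1704] [261. 155.]
scene hinge 0.76 [ 0.6862 -0.1492  0.1385] [389. 170.]
scene hinge 0.49 [0.5343 0.0404 0.1679] [262. 156.]
scene dish_center 0.68 [ 0.5842 -0.0213  0.0069] [304. 231.]
scene dish_center 0.28 [0.5342 0.0408 0.1705] [262. 155.]
top lens 0.85 [ 0.5762 -0.015   0.1345] [288. 185.]
top handle 0.74 [0.5292 0.0389 0.1691] [254. 200.]
top hinge 0.97 [ 0.6859 -0.1486  0.1327] [364. 144.]
top dish_center 0.98 [0.4387 0.031  0.0077] [260. 255.]
top dish_center 0.53 [0.5282 0.0423 0.1656] [253. 200.]
top dish_center 0.48 [ 0.5797 -0.0157  0.0048] [293. 197.]
scene lens 0.59 [ 0.5728 -0.017   0.1361] [299. 173.]
scene dish_center 0.92 [0.4374 0.0326 0.0098] [234. 252.]
scene dish_center 0.63 [ 0.5815 -0.0187  0.0054] [302. 232.]
top lens 0.91 [ 0.5764 -0.0171  0.1319] [290. 185.]
top dish_center 0.79 [0.4342 0.0333 0.0054] [258. 257.]
top dish_center 0.66 [ 0.577  -0.0152  0.0032] [292. 198.]
```

View pics/e_top.png

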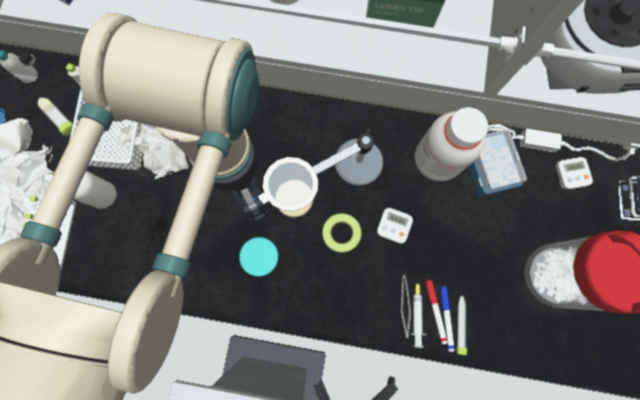

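The top view shows the lens (290,185) over the tan dish (293,198). That offset is parallax: in world coordinates they are about 5 mm apart. The gripper is clear, so I'm handing in.

```bash
python3 -c "
from rig import close_job; print(close_job())"
```

```text
the job is handed in; nothing more can be done
None
```

The magnifier lens is about 5 mm off centre over the tan petri dish by camera measurement, the dish shows no measurable shift, the gripper is clear, and the job is handed in (no verdict was returned).

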